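# Open the work case and pump the ratchet clamp onto a watch head

### The job

Lift the lid of the wooden work case by its pull bar until it leans back on its stop by itself. Then squeeze and release the two steel plates of the ratchet clamp inside, again and again, until the clamp's sprung pad presses the watch head against the two pegs: advance the jaw only by pumping, never by pushing it, never crush the watch, and leave the things around the case alone. Finish while still squeezing the plates, so that the watch stays held firmly but gently.

Things in the scene. Friction and masses are not known exactly. Their poses are not given: they have to be found in the camera images.
- case: Wooden work case fixed to the table, 150 x 300 mm, rim at 75 mm, walls and floor 7 mm; origin at the centre of its underside, z up. Its +x points away from the robot to the lid hinge; its +y is the clamp's axis, the way the jaw advances. The clamp is mounted in it and turns with it (yaw within 0.3 rad of the robot's frame). The lid hides it all at the start.
- lid (a joint): Opening angle of the lid (rad): 0 closed, 1.83 on its stop. 150 x 300 x 8 mm, 0.28 kg, a free hinge: it falls shut when released below about 1.6 and falls onto its stop when released above.
- lid_bar (a point): Middle of the lid's round steel pull bar, 10 mm thick and 100 mm long along the case's y, standing 36 mm clear (bar middle to edge) in front of the lid's front edge; 79 mm above the table when closed. It may turn within the fingers. It goes round lid_hinge at 186 mm (case -x and 4 mm up from the hinge when closed).
- lid_hinge (a point): Middle of the lid's hinge line (which runs along the case's y), at the case's far rim, 75 mm above the table.
- squeeze_center (a point): Point midway between the two upright squeeze plates, fixed in the case, 50 mm above the table: a good grasp height (fingertips may go down to 30 mm). The plates face each other along the case's y, 68 mm apart over their outer faces when released, 42 mm when fully squeezed; 40 mm is free beyond each for a finger. Geared together, they always move evenly about this point.
- trigger (a joint): How far each plate is squeezed in (m): 0 released, 0.013 at its end stop. A spring (2 to 3 N on each plate) pushes them out again when let go. Squeezing drives the jaw forward by up to twice this value; on the release the jaw stays. A full pump, released completely, gains 15 to 20 mm after some idle travel; ratchet teeth are 5 mm apart.
- plate_a: The squeeze plate on the case's -y side: knurled steel, 22 mm wide (case x), 6 mm thick, from 22 to 70 mm above the table. Its origin lies at table height below its outer face.
- plate_b: The same on the case's +y side; its origin lies at table height below its outer face.
- jaw (a joint): How far the toothed jaw bar has advanced along the case's +y (m), 0 to 0.012 at the start, at most 0.068. The gap to close always takes at least two full pumps. Below about 8 N of grip on each plate it does not advance. When the plates are let go with the watch clamped, it slips back until the pad force is about 5 N.
- clamp_jaw: The clamp's jaw: a 30 mm wide steel plate on the toothed bar, with the sprung pad in front, 13 to 38 mm above the table. Its origin lies 16 mm behind the plate. Not to be pushed by hand.
- pad_spring (a joint): How far the sprung pad is pressed back into the jaw (m): 0 untouched, 0.010 solid. Its spring gives 3 N as it starts to move and 13 N at 0.010; beyond that the force rises freely. The force on the watch is roughly the grip force on each plate less 8 N, unless the plates reach their end stop first.
- pad: The black pad in front of the jaw, 30 mm wide, 6 mm thick; its face that meets the watch is at point pad_face.
- pad_face (a point): Middle of the pad's face, 26 mm above the table; it faces the case's +y.
- watch: Loose chrome watch head to be clamped, a disc 36 mm across and 11 mm thick lying face up on two flat rails in the case, between the pad and the pegs, 40 to 110 g. The pad slides it along the rails up to the pegs. Origin at the centre of its underside, which lies 16 mm above the table; its z is up.
- anvil: The two fixed steel pegs, 8 mm thick, 22 mm apart, 36 mm high, that stop the watch at the case's +y end; with the watch against both its centre is 19 mm short of them along y. Origin midway between them, 6 mm above the table.
- spare_watch_center (a point): A second watch head, 36 mm across, lying on the table beside the case: a bystander.
- ashtray: Green glass ashtray, 104 mm across, 28 mm high: bystander.
- buckle_a: Gold-tone buckle, 22 x 24 x 4 mm, lying in front of the case: bystander.
- buckle_b: The other buckle: bystander.
- bar_tool: Steel spring-bar tool with a knurled grip, 135 mm long, 10 mm thick: bystander.
- loupe: Black eye loupe, 34 mm across, 32 mm high: bystander.
- pin_jar: Glass jar with a metal cap, 48 mm across, 55 mm high: bystander.

How it is judged (in metres and radians):
On the way, in this order (a step that is already met when the one before it is completed fails the run):
1. the lid leans on its stop, let go (value of joint lid above 1.77 rad and contact force between the fingers and anything else below 0.5 N), for 0.2 s.
2. the pad presses the watch against the pegs (contact force between pad and watch above 3 N and contact force between anvil and watch above 2 N), for 0.2 s.
At the end, for the whole second after the job is handed in: The lid leans on its stop (above 1.77 rad); the watch lies flat on its rails, at rest, pressed by the pad with 3 to 25 N against at least one peg (over 2 N); the fingers still press a squeeze plate with over 2 N, the plates at least 1 mm in (all of step 2 and contact force between pad and watch below 25 N and (contact force between the fingers and plate_a above 2 N or contact force between the fingers and plate_b above 2 N) and value of joint trigger above 0.001 m and value of joint lid above 1.77 rad and angle between watch's own z axis and vertical below 0.15 rad and z of watch in the frame of case between 0.012 and 0.02 m and linear speed of watch below 0.02 m/s); the arm keeps its last pose, push and grip.
It fails at once if the watch is crushed (over 30 N from the pad) (contact force between pad and watch above 30 N).
It fails at once if the jaw or the watch is pushed by hand (contact force between any of the arm, the fingers and clamp_jaw above 3 N or contact force between the fingers and watch above 3 N).
It fails at once if a bystander is moved over 20 mm (distance of any of spare_watch_center, ashtray, buckle_a, buckle_b, bar_tool, loupe, pin_jar from where it was at the start of the episode above 0.02 m).
It also fails if it takes over 58 s, if anything falls off the work surface, if the arm or the gripper's body presses on something with over 40 N, if the wrist force passes 120 N, or if a joint passes its speed limit or range.

### The arm

A 6-joint arm with a two-finger parallel gripper is mounted at the origin on the work surface. World frame = base frame: x ahead of the robot, y to its left, z up, the work surface at z = 0. Lengths are in mm, angles in rad, forces in N, time in s.
With the tool pointing down it reaches from about 350 to 850 mm from the base axis. Payload 8.1 kg.
Tool frame: the origin (TCP) lies at the very end of the fingers, on their centre line; the grasp point (between the pads) lies 19 mm behind it; y points along the fingers, z is the direction in which the jaws open and shut, and the axes are right-handed (so a half turn about y gives the same grasp; the last joint's range is limited). The gripper opens to 93 mm and grips with 3 to 60 N. Pads are 15 mm wide; open, the fingers measure 128 mm over their backs; the gripper's body (75 mm by 188 mm) begins 65 mm behind the grasp point.
Start: joints at [1.247, 0.13, 1.488, -0, 1.523, -0.085], TCP at [141.9, 582.983, 218.635] pointing down, gripper open.
Joint ranges: [-2.96, 2.96], [-0.89, 2.26], [0.02, 2.5], [-1.34, 4.48], [0, 2.73], [-2.66, 2.66]. Speed limits (rad/s): [2.39, 2.39, 2.79, 3.14, 3.14, 3.14].

### API

Orientations are given as a rotation vector (axis times angle).
In Python, from rig import get_obs, snapshot, camera_info, sign_off gives the robot as it stands. The module is installed in compiled form; this text tells all that it offers.
- The arm moves only by the shell command python3 -m jog 'ROWS' [FORCE]. ROWS is JSON, a list of rows, each a list of 7 numbers: the gripper command: -1 is fully open, 1 is shut, values between are in proportion, then the shift along the tool's x, y, z in m, then the turn, a rotation vector about the tool's x, y, z in rad. A call has 1 to 12 rows; each row is the pose to reach, as a shift and turn from the pose commanded when the call began, along the tool's axes at that moment; what a row does not reach only later rows make up. A row lasts 1/12 s, in which the tool goes at most 41.7 mm and 7.16 degrees, less where a joint would pass 70% of its speed; a pose out of reach is approached as far as the arm can. A call with a gripper value outside its range is refused whole. The fingers move at their own pace and stop on an object; FORCE is the grip in N (left out, the last holds). Time passes only in rows, so rows that repeat a pose let the fingers close. It gives the time, the measured TCP pose, the force and the opening at its end, in the units of the state.
- get_obs(): the state, without advancing time (a new reading comes with each control period).
- snapshot(name): name is "side" or "top" or "wrist"; returns the picture (420x560x3 uint8, red, green, blue); there is no depth.
- camera_info(name): a dict with "mtx" (3x3 intrinsics, pixels), "eye" and "rotation" of the camera in the world. Camera axes: x right, y down, z forward; pixel columns grow to the right and rows downward; lengths in mm; the calibration is good to about 2 mm. A picture is of the moment at which its call begins: read the wrist's pose just before it. camera_info takes no time and is no camera call; for the wrist camera it gives the pose at the moment of the call.
- sign_off(): hands the job in, once; it reports no verdict.
The state is a dict: "time_s": time; "joint_pos": joint angles; "joint_vel": joint speeds; "joint_torque": joint torques, N m; "ee_pos": TCP position; "ee_rot": TCP orientation; "contact_force": force on the tool from outside, world axes, zero at the start; "moment": the same for the moment, N m; "grip_width": opening from 0.0 (shut) to 1.0 (fully open).
Only numpy, scipy, OpenCV 4.12 (cv2) and the standard library are available. Lean on these libraries where they do the work, as an engineer would, in place of code of your own. Each camera call takes 0.05 s, during which the arm holds its last target. There are 200 camera calls.

## Working session

There is one attempt and no reset: what is moved stays moved. The work goes in short steps, Python scripts to look and compute and a shell command to move; the robot and the scene stay as the last step left them, time stands still between calls to the robot, and variables do not carry over. Pictures are saved under pics/ and viewed, about 8 in all and at most 12, crops included, and the job is handed in when it is done.

```bash
mkdir -p pics; cat > h.py <<'E'
import numpy as np, cv2
from rig import get_obs, snapshot, camera_info, sign_off
from scipy.spatial.transform import Rotation as R
def save(name,fn,crop=None,scale=1):
    im=snapshot(name)
    if crop: im=im[crop[1]:crop[3],crop[0]:crop[2]]
    im=cv2.resize(im,None,fx=scale,fy=scale,interpolation=cv2.INTER_CUBIC)
    cv2.imwrite('pics/'+fn,im[:,:,::-1])
def px2w(info,uv,z):
    d=np.linalg.inv(np.array(info['mtx']))@np.array([uv[0],uv[1],1.])
    d=np.array(info['rotation'])@d; e=np.array(info['eye'])
    return e+d*(z-e[2])/d[2]
def w2px(info,p):
    c=np.array(info['rotation']).T@(np.array(p)-np.array(info['eye'])); q=np.array(info['mtx'])@c
    return q[:2]/q[2]
E
python3 - <<'E'
from h import *
o=get_obs();print(o)
for n in('top','side','wrist'):print(n,camera_info(n))
save('top','top0.png',scale=1.4);save('side','side0.png',scale=1.0)
E
```

```text
{'time_s': 0.0, 'joint_pos': array([ 1.24659965e+00,  1.31156016e-01,  1.48929053e+00,  1.29223032e-05,
        1.52300488e+00, -8.53841845e-02]), 'joint_vel': array([-0.00055872,  0.0005573 , -0.00047186, -0.00012438,  0.00067601,
       -0.00076926]), 'joint_torque': array([-1.19503916e-06, -5.59856236e+01, -4.91752946e+01,  7.66746537e-02,
        3.58322065e-02, -4.29860393e-05]), 'ee_pos': array([141.70869408, 582.42986863, 217.58435699]), 'ee_rot': array([-1.56447213,  0.18783702, -0.18722205]), 'contact_force': array([ 0.03257822,  0.15083003, -0.23503479]), 'moment': array([0.01469586, 0.04773765, 0.0009773 ]), 'grip_width': 1.0006375278239141}
top {'mtx': array([[482.51902432,   0.        , 288.12160067],
       [  0.        , 482.51902432, 209.99851398],
       [  0.        ,   0.        ,   1.        ]]), 'eye': array([455.73347238,  34.8608292 , 978.68397077]), 'rotation': array([-2.17216401,  2.18183588, -0.13308629])}
side {'mtx': array([[462.42818887,   0.        , 277.78527971],
       [  0.        , 462.42818887, 200.00086418],
       [  0.        ,   0.        ,   1.        ]]), 'eye': array([ 540.77672746, -637.42244135,  625.90545064]), 'rotation': array([-2.2572706 ,  0.02755404, -0.00436448])}
wrist {'mtx': array([[378.82892832,   0.        , 276.70369769],
       [  0.        , 378.82892832, 214.08526749],
       [  0.        ,   0.        ,   1.        ]]), 'eye': array([ 68.91863271, 600.45807549, 384.70924854]), 'rotation': array([2.28932233, 1.79964042, 0.24790556])}
```

```bash
sed -i "s/np.array(info\['rotation'\])/R.from_rotvec(info['rotation']).as_matrix()/g" h.py; python3 -c "
from h import *
o=get_obs();print(R.from_rotvec(o['ee_rot']).as_matrix().round(3))"
```

```text
[[ 0.972 -0.001  0.237]
 [-0.237 -0.002  0.972]
 [-0.    -1.    -0.002]]
```

View pics/top0.png

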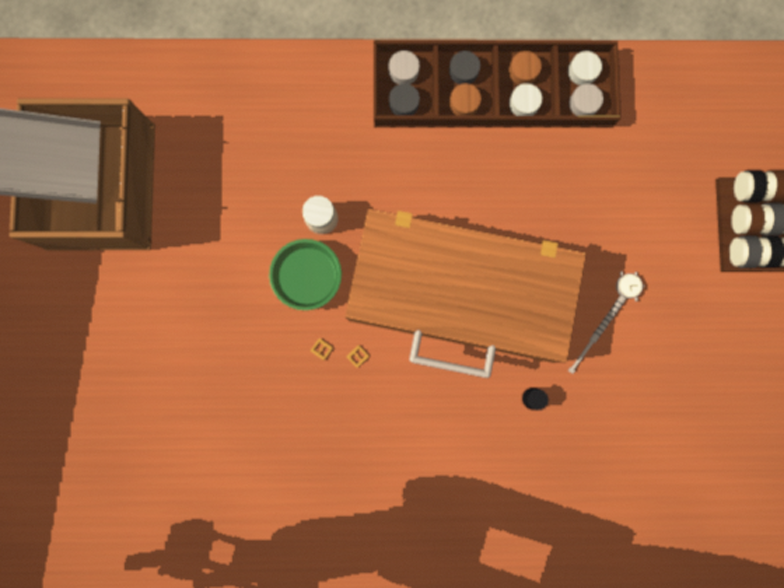

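View pics/side0.png

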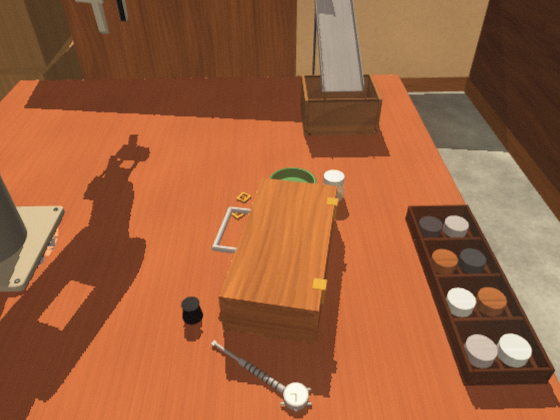

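```bash
python3 - <<'E'
from h import *
t=camera_info('top')
P=[px2w(t,np.array(p)/1.4,83) for p in [(368,210),(584,252),(566,360),(348,319)]]
for p in P: print(p.round(1))
e=[px2w(t,np.array(p)/1.4,84) for p in[(412,360),(489,374)]]
print('bar',np.round(e,1),np.mean(e,0).round(1))
d=(P[0]-P[1]+P[3]-P[2])[:2]; ax=(P[0]-P[3]+P[1]-P[2])[:2]
print(np.arctan2(-d[0],d[1]),np.arctan2(ax[1],ax[0]),np.arctan2(*( (e[0]-e[1])[:2]*[-1,1])),np.mean(P,0))
s=camera_info('side')
for q in [(214,247),(231,209),(247,209),(238,250)]:print(q,px2w(s,q,84).round(1))
for n,q,z in[('jar',(318,208),55),('ash',(306,274),20),('loupe',(536,398),32),('tooltip',(573,371),5),('watch',(630,286),8),('b1',(321,349),3),('b2',(358,357),3)]:print(n,px2w(t,np.array(q)/1.4,z).round(0))
E
```

```text
[662.9  65.   83. ]
[ 604.8 -226.1   83. ]
[ 460.  -197.3   83. ]
[515.7  91.5  83. ]
bar [[461.1   7.   84. ]
 [442.2 -94.5  84. ]] [451.6 -43.7  84. ]
-0.19357263590569782 -0.18713382596444914 -0.18428035618616823 [560.84035841 -66.71439895  83.        ]
(214, 247) [443.9 -95.4  84. ]
(231, 209) [4.665e+02 4.000e-01 8.400e+01]
(247, 209) [ 4.954e+02 -4.000e-01  8.400e+01]
(238, 250) [ 483.8 -103.4   84. ]
jar [672. 135.  55.]
ash [584. 156.  20.]
loupe [ 408. -167.   32.]
tooltip [ 445. -227.    5.]
watch [ 567. -314.    8.]
b1 [478. 135.   3.]
b2 [466.  82.   3.]
```

```bash
cat >> h.py <<'E'
def go(x,y,z,yaw):
    o=get_obs(); M=R.from_rotvec(o['ee_rot']).as_matrix()
    T=np.array([[np.sin(-yaw),0,np.cos(yaw)],[np.cos(yaw),0,np.sin(yaw)],[0,-1,0]])
    T[:,0]=np.cross(T[:,1],T[:,2])
    print('t',round(o['time_s'],2),'ee',o['ee_pos'].round(1),'F',o['contact_force'].round(1),'g',round(o['grip_width'],3),'j',o['joint_pos'].round(2))
    print('shift',(M.T@(np.array([x,y,z])-o['ee_pos'])/1000).round(4),'turn',R.from_matrix(M.T@T).as_rotvec().round(4))
E
python3 -c "
from h import *
go(452,-45,150,-.19)"
```

```text
t 0.1 ee [141.7 582.5 217.7] F [ 0.3  0.5 -0.3] g 1.0 j [ 1.25  0.13  1.49 -0.    1.52 -0.09]
shift [ 0.4499  0.0685 -0.5362] turn [1.400e-03 1.522e+00 1.200e-03]
```

```bash
python3 -m jog '[[0.4,0.02,0.003,-0.023,0,0.06,0],[0.4,0.05,0.008,-0.058,0,0.17,0],[0.4,0.45,0.0685,-0.536,0,1.52,0],[0.4,0.45,0.0685,-0.536,0,1.52,0],[0.4,0.45,0.0685,-0.536,0,1.52,0],[0.4,0.45,0.0685,-0.536,0,1.52,0],[0.4,0.45,0.0685,-0.536,0,1.52,0],[0.4,0.45,0.0685,-0.536,0,1.52,0],[0.4,0.45,0.0685,-0.536,0,1.52,0],[0.4,0.45,0.0685,-0.536,0,1.52,0],[0.4,0.45,0.0685,-0.536,0,1.52,0],[0.4,0.45,0.0685,-0.536,0,1.52,0]]' 40; python3 -c "
from h import *
go(452,-45,150,-.19)"
```

```text
time_s: 1.1
ee_pos: [358.2, 145.1, 170.6]
ee_rot: [-1.163, 1.278, -1.278]
contact_force: [0.1, -0.1, -0.1]
grip_width: 0.301
t 1.1 ee [358.2 145.1 170.6] F [ 0.1 -0.1 -0.1] g 0.301 j [ 0.25 -0.46  2.1   0.    1.5   0.35]
shift [0.1805 0.0206 0.1112] turn [-0.0003  0.0961 -0.0002]
```

```bash
python3 -m jog '[[0.4,0,0,0,0,0,0],[0.4,0,0,0,0,0,0],[0.4,0,0,0,0,0,0]]'; python3 -c "
from h import *
go(452,-45,150,-.19)"
```

```text
time_s: 1.35
ee_pos: [357.8, 147.0, 170.6]
ee_rot: [-1.167, 1.275, -1.273]
contact_force: [-0.1, 0.2, -1.0]
grip_width: 0.302
t 1.35 ee [357.8 147.  170.6] F [-0.1  0.2 -1. ] g 0.302 j [ 0.26 -0.46  2.1   0.    1.5   0.34]
shift [0.1829 0.0205 0.1108] turn [ 0.0008  0.1017 -0.0002]
```

```bash
python3 -m jog '[[0.4,0.03,0.004,0.018,0,0.02,0],[0.4,0.183,0.03,0.111,0,0.1,0],[0.4,0.183,0.03,0.111,0,0.1,0],[0.4,0.183,0.03,0.111,0,0.1,0],[0.4,0.183,0.03,0.111,0,0.1,0],[0.4,0.183,0.03,0.111,0,0.1,0],[0.4,0.183,0.03,0.111,0,0.1,0],[0.4,0.183,0.03,0.111,0,0.1,0]]'; python3 - <<'E'
from h import *
print(camera_info('wrist'))
save('wrist','w1.png')
go(452,-45,67,-.19)
i=camera_info('wrist')
for p in [(452,-45,79),(461,4,79),(442,-94,79),(490,-53,79)]: print(w2px(i,p).round(0))
E
```

```text
time_s: 2.02
ee_pos: [452.3, -43.5, 140.5]
ee_rot: [-1.116, 1.347, -1.344]
contact_force: [0.4, 0.4, 0.2]
grip_width: 0.301
{'mtx': array([[378.82892832,   0.        , 276.70369769],
       [  0.        , 378.82892832, 214.08526749],
       [  0.        ,   0.        ,   1.        ]]), 'eye': array([467.6941445 ,  30.87330601, 307.64779872]), 'rotation': array([ 2.85302314, -0.26630786, -0.03986307])}
t 2.07 ee [452.2 -43.  140.7] F [-0.2  0.   0.2] g 0.297 j [-0.21 -0.22  1.97  0.    1.39 -0.02]
shift [0.0021 0.0737 0.0002] turn [ 0.0011  0.0044 -0.0008]
[275. 233.]
[275. 155.]
[274. 304.]
[336. 235.]
```

View pics/w1.png

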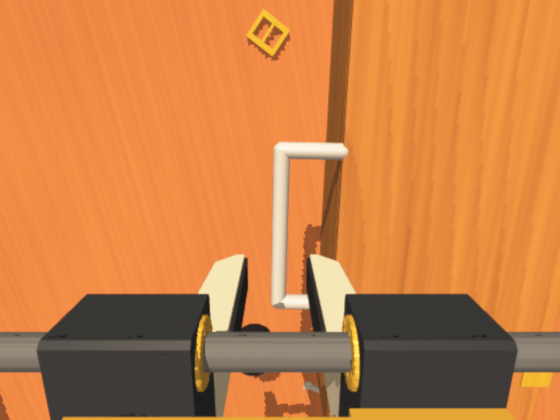

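```bash
python3 -m jog '[[0.4,0.002,0.02,0.0025,0,0,0],[0.4,0.002,0.045,0.0025,0,0,0],[0.4,0.002,0.065,0.0025,0,0,0],[0.4,0.002,0.075,0.0025,0,0,0],[0.4,0.002,0.075,0.0025,0,0,0],[0.8,0.002,0.075,0.0025,0,0,0],[0.8,0.002,0.075,0.0025,0,0,0],[0.8,0.002,0.075,0.0025,0,0,0],[0.8,0.002,0.075,0.0025,0,0,0]]' 20; python3 - <<'E'
from h import *
go(452,-45,65,-.19)
E
```

```text
time_s: 2.82
ee_pos: [453.7, -47.0, 66.8]
ee_rot: [-1.116, 1.348, -1.345]
contact_force: [-10.3, 2.8, 5.7]
grip_width: 0.111
t 2.82 ee [453.7 -47.   66.8] F [-10.3   2.8   5.7] g 0.111 j [-0.22 -0.13  2.04  0.    1.24 -0.03]
shift [-0.0016  0.0018 -0.0021] turn [ 0.0022  0.0023 -0.0002]
```

```bash
python3 - <<'E'
import numpy as np
f=lambda a:np.array([-np.cos(a+.0215),np.sin(a+.0215)])*186
for s,ths in((0,[.03,.1,.18,.27,.36,.45,.54,.63,.72,.8,.86,.9]),(.9,[.93,1.0,1.08,1.17,1.26,1.35,1.44,1.53,1.6,1.66,1.7,1.72])):
    for t in ths:
        d=f(t)-f(s);print(t,(-d[1]/1000).round(4),(d[0]/1000).round(4))
E
```

```text
0.03 -0.0056 0.0002
0.1 -0.0185 0.0013
0.18 -0.0332 0.0037
0.27 -0.0495 0.0078
0.36 -0.0653 0.0133
0.45 -0.0805 0.0203
0.54 -0.095 0.0285
0.63 -0.1088 0.0381
0.72 -0.1216 0.0488
0.8 -0.1322 0.0593
0.86 -0.1395 0.0677
0.9 -0.1442 0.0735
0.93 -0.0033 0.0045
1.0 -0.0105 0.0154
1.08 -0.0177 0.0283
1.17 -0.0246 0.0436
1.26 -0.0301 0.0594
1.35 -0.0342 0.0756
1.44 -0.0367 0.0922
1.53 -0.0378 0.1089
1.6 -0.0376 0.1219
1.66 -0.0367 0.133
1.7 -0.0357 0.1404
1.72 -0.0351 0.1441
```

```bash
python3 -m jog '[[0.8,0,-0.0056,-0.001,0,0,0],[0.8,0,-0.0185,0,0,0,0],[0.8,0,-0.033,0.002,0,0,0],[0.8,0,-0.0495,0.006,0,0,0],[0.8,0,-0.065,0.012,0,0,0],[0.8,0,-0.0805,0.019,0,0,0],[0.8,0,-0.095,0.027,0,0,0],[0.8,0,-0.109,0.037,0,0,0],[0.8,0,-0.1215,0.0475,0,0,0],[0.8,0,-0.132,0.058,0,0,0],[0.8,0,-0.1395,0.0665,0,0,0],[0.8,0,-0.144,0.072,0,0,0]]'; python3 - <<'E'
from h import *
go(634,-81,75,-.19)
E
```

```text
time_s: 3.82
ee_pos: [526.2, -61.7, 213.6]
ee_rot: [-1.113, 1.344, -1.349]
contact_force: [-7.4, -1.8, 7.5]
grip_width: 0.107
t 3.82 ee [526.2 -61.7 213.6] F [-7.4 -1.8  7.5] g 0.107 j [-0.21 -0.06  1.69 -0.    1.51 -0.02]
shift [-0.0014  0.1389  0.1091] turn [-0.0026  0.0015  0.001 ]
```

```bash
python3 -m jog '[[0.8,0,-0.0045,0.0035,0,0,0],[0.8,0,-0.012,0.0145,0,0,0],[0.8,0,-0.019,0.0275,0,0,0],[0.8,0,-0.026,0.043,0,0,0],[0.8,0,-0.0315,0.059,0,0,0],[0.8,0,-0.0357,0.075,0,0,0],[0.8,0,-0.0382,0.092,0,0,0],[0.8,0,-0.0393,0.109,0,0,0],[0.8,0,-0.0391,0.122,0,0,0],[0.8,0,-0.0382,0.133,0,0,0],[0.8,0,-0.0372,0.1405,0,0,0],[0.8,0,-0.0366,0.145,0,0,0]]'; python3 - <<'E'
from h import *
go(634,-81,75,-.19)
E
```

```text
time_s: 4.82
ee_pos: [668.7, -89.0, 247.4]
ee_rot: [-1.114, 1.345, -1.349]
contact_force: [-0.5, -5.3, 2.4]
grip_width: 0.102
t 4.82 ee [668.7 -89.  247.4] F [-0.5 -5.3  2.4] g 0.102 j [-0.21  0.32  1.22 -0.    1.6  -0.02]
shift [-0.0016  0.1723 -0.0359] turn [-0.0018  0.0012  0.001 ]
```

```bash
python3 -m jog '[[0.5,0,0,0.004,0,0,0],[0,0,0,0.006,0,0,0],[-0.3,0,0,0.008,0,0,0],[-0.3,0,0,0.008,0,0,0],[-0.3,0,0,0.008,0,0,0],[-0.3,0,-0.02,0.008,0,0,0],[-0.3,0,-0.05,0.008,0,0,0],[-0.3,0,-0.05,0.008,0,0,0],[-0.3,0,-0.05,0.008,0,0,0],[-0.3,0,-0.05,0.008,0,0,0]]'; python3 - <<'E'
from h import *
save('top','top1.png',crop=(200,100,480,310),scale=2.8)
save('side','side1.png')
go(540,-63,250,1.38)
E
```

```text
time_s: 5.65
ee_pos: [675.6, -89.4, 296.4]
ee_rot: [-1.114, 1.346, -1.346]
contact_force: [0.9, -0.7, -0.4]
grip_width: 0.651
t 5.75 ee [675.  -89.3 294.9] F [-1.4 -0.8 -0.9] g 0.647 j [-0.21  0.34  1.11  0.    1.7  -0.02]
shift [-0.0006  0.0452 -0.1375] turn [ 0.0017 -1.5679 -0.0018]
```

View pics/top1.png

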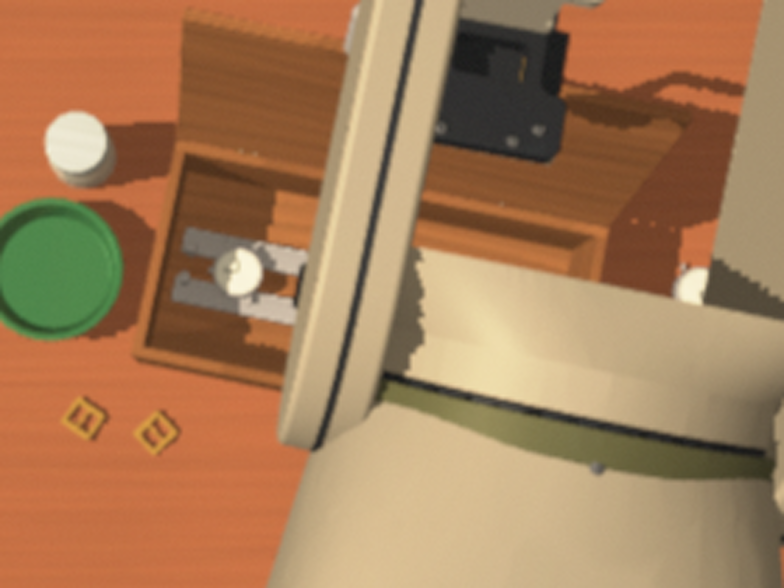

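```bash
python3 -m jog '[[-1,0,-0.01,-0.01,0,0,0],[-1,0,-0.01,-0.04,0,-0.1,0],[-1,0,0.02,-0.16,0,-1.57,0],[-1,0,0.02,-0.16,0,-1.57,0],[-1,0,0.02,-0.16,0,-1.57,0],[-1,0,0.02,-0.16,0,-1.57,0],[-1,0,0.02,-0.16,0,-1.57,0],[-1,0,0.02,-0.16,0,-1.57,0],[-1,0,0.02,-0.16,0,-1.57,0],[-1,0,0.02,-0.16,0,-1.57,0],[-1,0,0.02,-0.16,0,-1.57,0],[-1,0,0.02,-0.16,0,-1.57,0]]'; python3 -m jog '[[-1,-0.02,0,-0.04,0,-0.12,0],[-1,-0.02,0,-0.04,0,-0.25,0],[-1,-0.02,0,-0.04,0,-0.34,0],[-1,-0.02,0,-0.04,0,-0.34,0]]'; python3 - <<'E'
from h import *
i=camera_info('wrist')
save('wrist','w2.png',scale=1.4)
go(520,-100,250,1.38)
for y in(-140,-50,0,50,140):
    print(y,w2px(i,np.array([561,-67,50])+y*np.array([.189,.982,0])).round(0)*1.4)
E
```

```text
time_s: 6.75
ee_pos: [517.7, -59.4, 275.1]
ee_rot: [-1.548, 0.317, -0.314]
contact_force: [-0.3, 0.3, -0.1]
grip_width: 1.001
time_s: 7.08
ee_pos: [483.3, -88.6, 275.2]
ee_rot: [-1.57, 0.053, -0.05]
contact_force: [0.1, 0.5, -0.6]
grip_width: 0.998
t 7.13 ee [483.6 -88.3 275.4] F [-0.4 -0.2  0.7] g 0.998 j [-0.29 -0.18  1.69  0.    1.63 -1.78]
shift [ 0.0372  0.0254 -0.0091] turn [-0.0003  0.1198 -0.0015]
-140 [243.6 327.6]
-50 [358.4 341.6]
0 [421.4 348.6]
50 [484.4 355.6]
140 [595.  369.6]
```

View pics/w2.png

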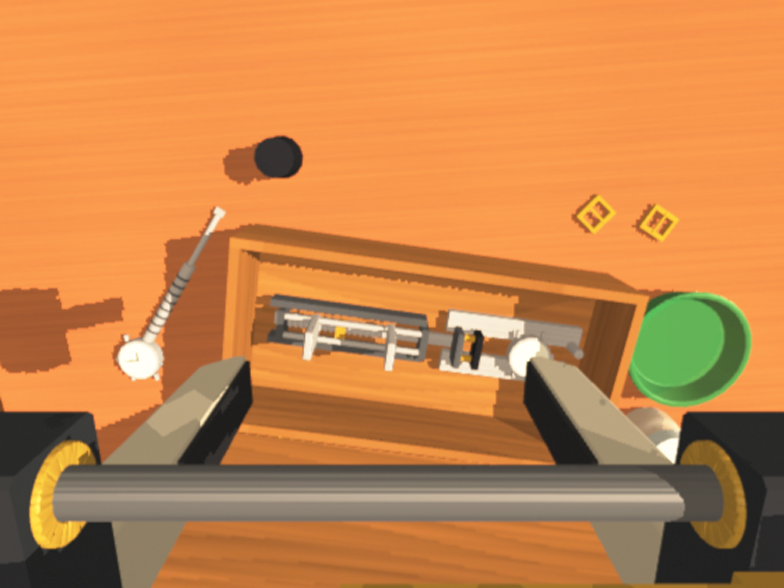

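```bash
python3 - <<'E'
from h import *
im=cv2.imread('pics/w2.png')
cv2.imwrite('pics/w2c.png',cv2.resize(im[280:400,240:620],None,fx=2.1,fy=2.1,interpolation=cv2.INTER_CUBIC))
i=camera_info('wrist')
ax=np.array([.982,-.189]);ay=np.array([.189,.982])
for n,uv,z in[('a',(309,340),70),('b',(391,347),70),('mid',(350,343),70),('watch',(529,358),27),('pad',(477,350),38)]:
    p=px2w(i,np.array(uv)/1.4,z)[:2];print(n,p.round(1),((p-[561,-67])@ax).round(1),((p-[561,-67])@ay).round(1))
for c in[(-75,-150),(-75,150),(75,150),(75,-150)]: print(c,(w2px(i,[*(np.array([561,-67])+c[0]*ax+c[1]*ay),75])*1.4).round(0))
E
```

```text
a [ 541.1 -151.4] -3.6 -86.7
b [551.  -90.8] -5.4 -25.2
mid [ 545.6 -121.1] -4.9 -56.0
watch [585.4  23.4] 6.9 93.4
pad [570.7 -21.7] 1.0 46.3
(-75, -150) [225. 237.]
(-75, 150) [646. 286.]
(75, 150) [599. 469.]
(75, -150) [218. 428.]
```

View pics/w2c.png

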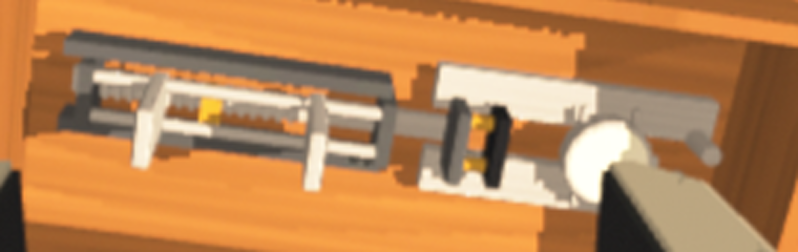

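```bash
python3 - <<'E'
from h import *
go(550,-122,110,1.37)
E
```

```text
t 7.13 ee [483.6 -88.3 275.4] F [-0.4 -0.2  0.7] g 0.998 j [-0.29 -0.18  1.69  0.    1.63 -1.78]
shift [ 0.0689  0.1653 -0.0289] turn [-0.0003  0.1298 -0.0015]
```

```bash
python3 -m jog '[[-1,0.02,0.01,-0.01,0,0.04,0],[-1,0.045,0.03,-0.02,0,0.1,0],[-1,0.069,0.06,-0.029,0,0.13,0],[-1,0.069,0.095,-0.029,0,0.13,0],[-1,0.069,0.13,-0.029,0,0.13,0],[-1,0.069,0.155,-0.029,0,0.13,0],[-1,0.069,0.165,-0.029,0,0.13,0],[-1,0.069,0.165,-0.029,0,0.13,0]]' 10; python3 - <<'E'
from h import *
i=camera_info('wrist')
save('wrist','w3.png',scale=1.4)
go(550,-122,35,1.37)
ee=get_obs()['ee_pos'];print('tcp px',w2px(i,ee)*1.4)
ax=np.array([.980,-.199]);ay=np.array([.199,.980])
for s in(-34,-28,28,34):
  for x in (-11,11): print(s,x,(w2px(i,[*(np.array([550,-122])+x*ax+s*ay),70])*1.4).round(0))
E
```

```text
time_s: 7.8
ee_pos: [548.6, -120.9, 107.6]
ee_rot: [-1.564, 0.163, -0.153]
contact_force: [-1.0, 1.2, 0.2]
grip_width: 1.002
t 7.85 ee [ 550.3 -121.5  110.5] F [-1.1  0.2  0.7] g 1.0 j [-0.31  0.11  1.71  0.    1.32 -1.68]
shift [ 0.      0.0755 -0.0005] turn [-0.0003  0.0004 -0.0027]
tcp px [387.17971919 385.19430041]
-34 -11 [302. 318.]
-34 11 [304. 368.]
-28 -11 [317. 318.]
-28 11 [319. 368.]
28 -11 [455. 318.]
28 11 [453. 368.]
34 -11 [470. 318.]
34 11 [468. 368.]
```

View pics/w3.png

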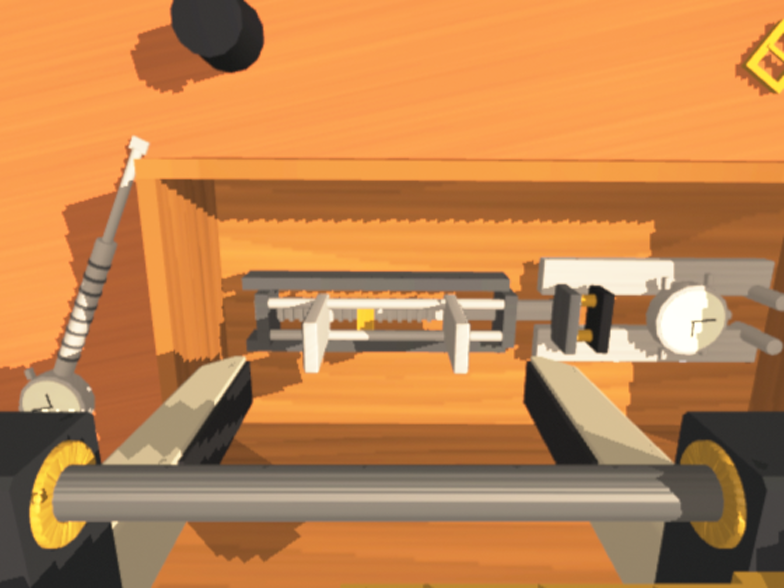

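```bash
python3 -m jog '[[-1,0.001,0.015,0,0,0,0],[-1,0.001,0.035,0,0,0,0],[-1,0.001,0.055,0,0,0,0],[-1,0.001,0.069,0,0,0,0],[-1,0.001,0.073,0,0,0,0],[-1,0.001,0.073,0,0,0,0],[-0.6,0.001,0.073,0,0,0,0],[-0.6,0.001,0.073,0,0,0,0],[-0.6,0.001,0.073,0,0,0,0],[-0.6,0.001,0.073,0,0,0,0]]' 18; python3 - <<'E'
from h import *
go(550,-122,37,1.37)
E
python3 -m jog '[[-0.4,0,0,0,0,0,0],[-0.2,0,0,0,0,0,0],[0,0,0,0,0,0,0],[0.4,0,0,0,0,0,0],[0.4,0,0,0,0,0,0],[0.4,0,0,0,0,0,0],[0.4,0,0,0,0,0,0],[0.4,0,0,0,0,0,0]]' 18; python3 - <<'E'
from h import *
save('wrist','w4.png',scale=1.4)
go(550,-122,37,1.37)
E
```

```text
time_s: 8.68
ee_pos: [552.9, -122.5, 39.8]
ee_rot: [-1.566, 0.155, -0.158]
contact_force: [-0.4, -0.2, -2.4]
grip_width: 0.812
t 8.68 ee [ 552.9 -122.5   39.8] F [-0.4 -0.2 -2.4] g 0.812 j [-0.31  0.2   1.75  0.    1.19 -1.68]
shift [-0.003   0.0028 -0.0001] turn [0.0002 0.0019 0.002 ]
time_s: 9.35
ee_pos: [552.3, -122.5, 39.0]
ee_rot: [-1.566, 0.156, -0.157]
contact_force: [-1.5, -1.7, 4.7]
grip_width: 0.45
t 9.4 ee [ 552.4 -122.5   39. ] F [-1.7 -1.6  5.2] g 0.444 j [-0.31  0.2   1.75 -0.    1.19 -1.68]
shift [-0.0024  0.002   0.0001] turn [0.0004 0.0021 0.0007]
```

View pics/w4.png

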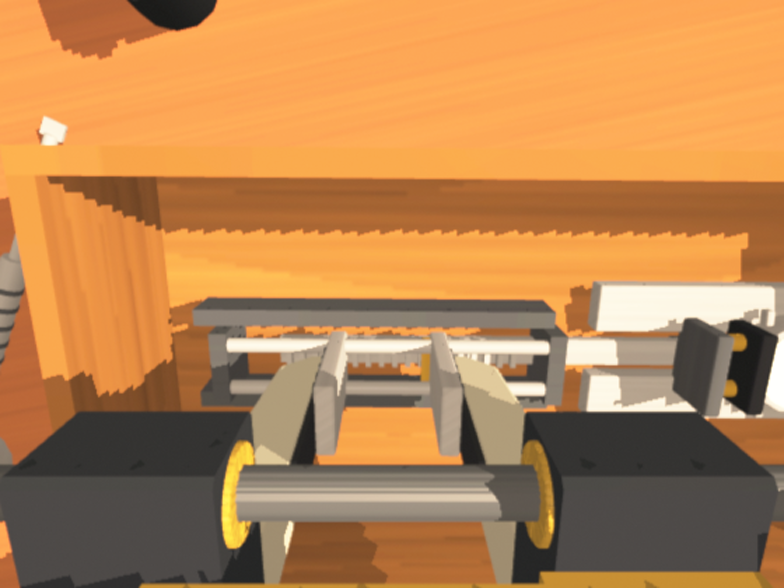

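```bash
python3 -m jog '[[-0.6,0,0,0,0,0,0],[-0.6,0,0,0,0,0,0],[-0.6,0,0,0,0,0,0],[-0.6,0,0,0,0,0,0],[-0.6,0,0,0,0,0,0],[-0.6,0,0,0,0,0,0],[-0.6,0,0,0,0,0,0]]' 16; python3 -m jog '[[-0.4,0,0,0,0,0,0],[-0.3,0,0,0,0,0,0],[-0.2,0,0,0,0,0,0],[-0.1,0,0,0,0,0,0],[0,0,0,0,0,0,0],[0.1,0,0,0,0,0,0],[0.3,0,0,0,0,0,0],[0.4,0,0,0,0,0,0],[0.4,0,0,0,0,0,0],[0.4,0,0,0,0,0,0],[0.4,0,0,0,0,0,0]]' 16; python3 - <<'E'
from h import *
save('side','s2.png',crop=(180,130,400,320),scale=3)
go(550,-122,37,1.37)
E
```

```text
time_s: 9.98
ee_pos: [551.5, -121.7, 37.8]
ee_rot: [-1.564, 0.157, -0.155]
contact_force: [0.4, -0.1, 0.0]
grip_width: 0.799
time_s: 10.9
ee_pos: [551.5, -122.3, 38.0]
ee_rot: [-1.565, 0.157, -0.155]
contact_force: [-1.2, -4.7, -7.1]
grip_width: 0.449
t 10.95 ee [ 551.6 -122.3   38. ] F [-1.4 -5.3 -7.4] g 0.446 j [-0.31  0.2   1.76 -0.    1.19 -1.68]
shift [-0.0016  0.001   0.    ] turn [ 0.0003  0.0019 -0.0009]
```

View pics/s2.png

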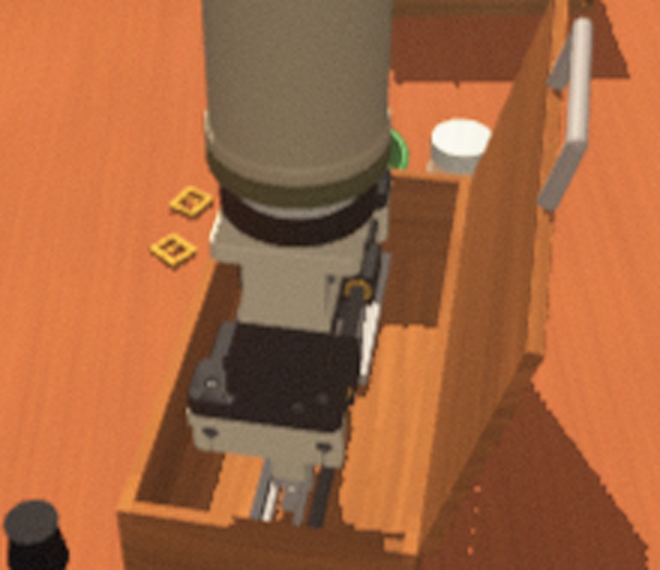

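```bash
python3 -m jog '[[-0.6,0,0,0,0,0,0],[-0.6,0,0,0,0,0,0],[-0.6,0,0,0,0,0,0],[-0.6,0,0,0,0,0,0],[-0.6,0,0,0,0,0,0],[-0.6,0,0,0,0,0,0],[-0.6,0,0,0,0,0,0]]' 16; python3 -m jog '[[-0.4,0,0,0,0,0,0],[-0.3,0,0,0,0,0,0],[-0.2,0,0,0,0,0,0],[-0.1,0,0,0,0,0,0],[0,0,0,0,0,0,0],[0.1,0,0,0,0,0,0],[0.3,0,0,0,0,0,0],[0.4,0,0,0,0,0,0],[0.4,0,0,0,0,0,0],[0.4,0,0,0,0,0,0],[0.4,0,0,0,0,0,0]]' 16; python3 - <<'E'
from h import *
save('top','t3.png',crop=(200,150,400,300),scale=4)
save('wrist','w5.png',scale=1.4)
go(550,-122,37,1.37)
E
```

```text
time_s: 11.53
ee_pos: [552.9, -121.9, 39.1]
ee_rot: [-1.565, 0.155, -0.157]
contact_force: [0.3, -0.3, 0.3]
grip_width: 0.796
time_s: 12.45
ee_pos: [552.5, -122.6, 38.9]
ee_rot: [-1.566, 0.155, -0.157]
contact_force: [2.3, -5.8, 3.7]
grip_width: 0.522
t 12.55 ee [ 552.5 -122.6   38.9] F [ 1.1 -3.9  3.7] g 0.525 j [-0.31  0.2   1.75 -0.    1.19 -1.68]
shift [-0.0026  0.0019  0.0001] turn [0.0004 0.0019 0.001 ]
```

View pics/t3.png

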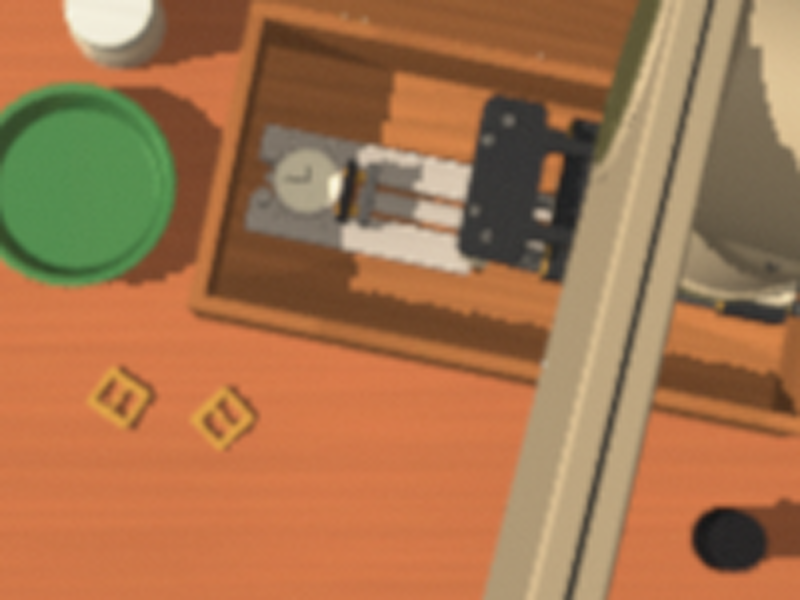

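```bash
python3 -m jog '[[0.4,0,0,0,0,0,0],[0.4,0,0,0,0,0,0],[0.4,0,0,0,0,0,0],[0.4,0,0,0,0,0,0],[0.4,0,0,0,0,0,0],[0.4,0,0,0,0,0,0]]' 16;python3 -m jog '[[0.4,0,0,0,0,0,0],[0.4,0,0,0,0,0,0],[0.4,0,0,0,0,0,0],[0.4,0,0,0,0,0,0],[0.4,0,0,0,0,0,0],[0.4,0,0,0,0,0,0]]' 18; python3 - <<'E'
from h import *
save('top','t4.png',crop=(200,150,300,225),scale=8)
go(550,-122,37,1.37)
i=camera_info('top');ax=np.array([.980,-.199]);ay=np.array([.199,.980])
p=px2w(i,(276.3,195),27)[:2];print('watch case xy',(p-[561,-67])@ax,(p-[561,-67])@ay)
E
```

```text
time_s: 13.05
ee_pos: [552.5, -122.6, 38.9]
ee_rot: [-1.566, 0.155, -0.157]
contact_force: [1.8, -5.8, 3.4]
grip_width: 0.525
time_s: 13.55
ee_pos: [552.5, -122.6, 38.9]
ee_rot: [-1.566, 0.155, -0.157]
contact_force: [1.3, -5.1, 4.3]
grip_width: 0.501
t 13.6 ee [ 552.5 -122.6   38.9] F [ 1.8 -5.8  3.8] g 0.501 j [-0.31  0.2   1.75 -0.    1.19 -1.68]
shift [-0.0026  0.0019  0.0001] turn [0.0004 0.0019 0.0011]
watch case xy 1.8226268998292445 109.72727117193295
```

View pics/t4.png

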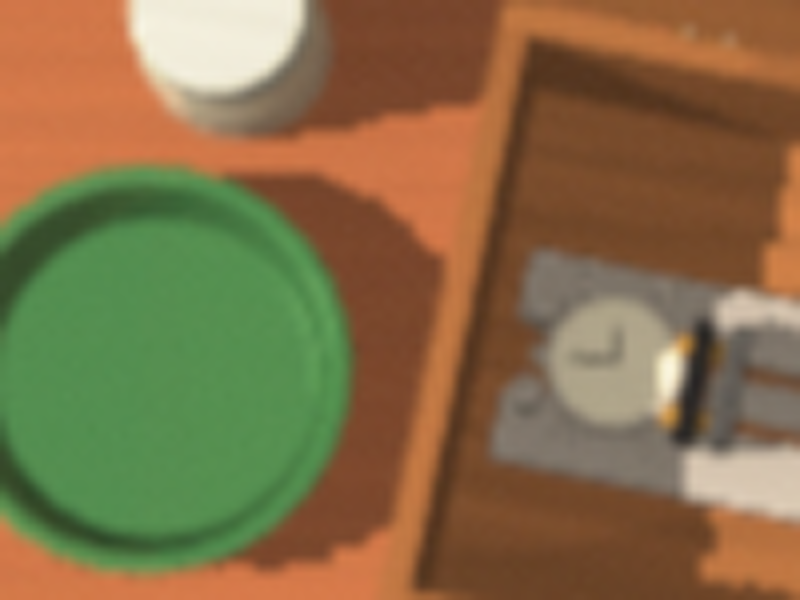

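```bash
python3 -c "
from h import *
go(550,-122,37,1.37); print(sign_off())"
```

```text
t 13.6 ee [ 552.5 -122.6   38.9] F [ 1.8 -5.8  3.8] g 0.501 j [-0.31  0.2   1.75 -0.    1.19 -1.68]
shift [-0.0026  0.0019  0.0001] turn [0.0004 0.0019 0.0011]
the job is handed in; nothing more can be done
None
```

I opened the lid by its pull bar until it fell back on its stop. Then I pumped the clamp plates three times and handed the job in at 13.6 s, still squeezing at 18 N.

What the last checks showed:
- **Clamp:** The first two squeezes reached the end stop. The third stopped early, at about 49 mm over the plates. Going from 16 to 18 N of grip closed the plates by a further 2.2 mm, which is what the pad spring alone would give. So the watch is held against the pegs with about 10 N, an estimate since no pad force can be read directly.
- **Watch:** The top pictures show it between the pad and the pegs, lying flat as far as can be seen.
- **Lid:** The last side picture, taken after the second pump, shows it leaning back on its stop. I did not measure its angle.
- **Bystanders:** The ashtray, jar, buckles and loupe appear undisturbed in the later pictures. The spare watch and bar tool, last seen at 7.85 s and in part at 9.4 s, also looked unmoved.

**One disagreement:** the wrist camera put the case's yaw at about -0.22 rad and the top camera at -0.19. I used about -0.20, and the plates then lined up in the close view.

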